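# Draw the bottom dish from the dish magazine into the carrier

## Robot

A 6-joint arm with a two-finger parallel gripper is mounted at the origin on a cart in front of the work surface, level with it; the furniture and walls round the work are solid. World frame = base frame: x ahead of the robot, y to its left, z up, the work surface at z = 0. Lengths are in m, angles in rad, forces in N, time in s.
With the tool pointing down it reaches from about 0.35 to 0.975 m from the base axis. Payload 7.1 kg.
Tool frame: the origin (TCP) lies at the very end of the fingers, on their centre line; the grasp point (between the pads) lies 19 mm behind it; z points along the fingers, y is the line along which they close (so a half turn about z gives the same grasp; the last joint's range is limited). The gripper opens to 88 mm and grips with 3 to 60 N. Pads are 20 mm wide; open, the fingers measure 115 mm over their backs; the gripper's body (75 mm by 178 mm) begins 61 mm behind the grasp point.
Start: joints at [1.109, 0.423, 1.63, -0, 1.089, -0.019], TCP at [0.268, 0.565, 0.223] pointing down, gripper open.
Joint ranges: [-3, 3], [-0.9, 2.11], [0.09, 2.58], [-1.31, 4.45], [0.11, 2.69], [-2.54, 2.54]. Speed limits (rad/s): [2.39, 2.39, 3.01, 3.14, 3.14, 3.14].

## Interface

Orientations are given as a unit quaternion [w, x, y, z].
In Python, from workcell import manip gives the robot as it stands.
- The arm moves only by the tool step_arm, never from a script. Its argument "deltas" is a list that holds one entry, the list of rows, each a list of 6 numbers: the shift along the tool's x, y, z as a fraction of full scale, then the turn, a rotation vector about the tool's x, y, z as a fraction of full scale. In form: [[[tx, ty, tz, rx, ry, rz], ...]]. A call has 1 to 12 rows; each row is the pose to reach, as a shift and turn from the pose commanded when the call began, along the tool's axes at that moment, turning the shorter way round; what a row does not reach only later rows make up. Full scale, the value 1, is 0.3 m for a shift and 180 degrees for a turn. A row lasts 1/12 s, in which the tool goes at most 41.7 mm and 7.16 degrees, less where a joint would pass 70% of its speed; a pose out of reach is approached as far as the arm can. A call with a number of a shift or a turn outside -1 to 1 is refused whole. A call with a gripper value outside its range is refused whole. "claw" is the closure, from 0 (fully open) to 1 (shut), set as the call begins (left out, the last holds). The fingers move at their own pace and stop on an object; the grip force is fixed at half the most. Time passes only in rows, so rows that repeat a pose let the fingers close. It gives the time, the measured TCP pose, the force, the opening and the grip force at its end, in the units of the state.
- manip.state(): the state, without advancing time (a new reading comes with each control period).
- manip.snapshot(name): name is "scene" or "side" or "wrist"; returns a dict with "pixels" (384x512x3 uint8, red, green, blue), "fovy" (degrees; the focal length in pixels is half the picture's height over the tangent of half this angle, whatever the lens; pixels are square), "cx", "cy" (the principal point, pixels), "world_from_camera" (4x4, takes a point from camera to world coordinates). Camera axes: x right, y down, z forward; pixel columns grow to the right and rows downward; lengths in m; the calibration is good to about 2 mm. A picture is of the moment at which its call begins. There is no depth.
- manip.close_job(): hands the job in; it is judged then, once.
Trained networks look in the newest picture that a camera, given by its name, has taken for a name from the list of things; names that differ only in an ending like _2 or _b are one class to them, and where a whole thing is asked for, a point or a joint stands for the part that bears it (a point fixed in the world has none). Each returns a list of dicts, best first, with "conf" (0 to 1); they miss things now and then, are a little off and sometimes report something else, mostly with a low value. They report only what shows in the picture. A call takes as long as a camera call.
- manip.find_in(target, camera): "rect" ([left, top, width, height] in pixels, round what is visible of it).
The state is a dict: "time": time; "q": joint angles; "qvel": joint speeds; "joint_torque": joint torques, N m; "ee_pos": TCP position; "eef_rot": TCP orientation; "wrist_force": force on the tool from outside, world axes, zero at the start; "wrist_torque": the same for the moment, N m; "grip_width": finger opening in m; "gripper_force": force on a finger pad.
Only numpy, scipy, OpenCV 4.12 (cv2) and the standard library are available. Lean on these libraries where they do the work, as an engineer would, in place of code of your own. Each camera call takes 0.05 s, during which the arm holds its last target. There are 200 camera calls.

## Task

Draw the lowest culture dish out of the magazine while the dishes above it stay in the chute: swing the folding handle with the red grip up to unlock the ejector slide, push the slide all the way in so that the dish comes out on the ledge, draw the slide fully back so that the stack settles, and fold the handle down again to lock it. Set the drawn dish, upright and without dropping it, on the empty pad of the round carrier. Leave the dishes already there and everything else on the bench where they are.

Things in the scene. Friction and masses are not known exactly. Their poses are not given: they have to be found in the camera images.
- magazine: Dish magazine, fixed: aluminium base 8 mm thick with a clear square chute (inside 64 x 64, outside 72 mm, blue frame on top 74 mm above the worktop) holding four stacked dishes. Origin on the worktop under the chute's middle, z up. Dishes come out to -x through a gate 19 mm high under the front wall; slide and handle are at +x, where the base is 80 mm wide (y +-40) and ends at x = +148 mm.
- chute (a point): Middle of the chute's floor, 8 mm above the worktop: the place of the lowest dish.
- outfeed (a point): Point on the bare, slippery outfeed ledge (60 mm wide, 8 mm above the worktop, ending in a 3 mm lip at x = -108 mm of the magazine), 71 mm to -x of the chute's middle: the ejected dish's centre comes to lie here. Nothing stands beside the ledge along the magazine's y; the chute stands behind it.
- slide (a joint): Ejector slide, m: 0 = fully back (start), 0.079 = pushed all the way to the magazine's -x. Its blade (50 mm wide, 12 mm high) drives the lowest dish out on the ledge; the dishes above ride on the blade, kept by the chute's walls, and drop when it is drawn back. Rubs with about 1.5 N, stays where left. With the handle down a tooth under the hinge locks it.
- handle (a joint): Folding crank handle on the slide, rad: 0 = folded down, level, its arm along the magazine's -y (start: 0 to 0.4, still locked); 1.57 = upright; 1.6 = its stop. Hinge axis along the magazine's x. A little stiff (0.05 Nm), stays where left. Above about 0.7 rad the slide is free; it folds fully down only with the slide fully back.
- hinge (a point): Point on the crank's hinge axis level with the middle of the grip; it moves with the slide. With the slide back it lies at (121, 12, 46) mm in the magazine's frame; the grip is then at (121, -50, 46) folded and (121, 12, 108) upright.
- grip (a point): Middle of the red grip, a sleeve 16 mm thick and 40 mm long that turns freely on the crank pin, parallel to the hinge axis and 62 mm from it, with a 20 mm flange at its front end and the crank arm (6 x 13 mm) at its rear end. Folded down it is 46 mm above the worktop and hangs clear of the base, so that fingers can close on it from above along the magazine's y.
- stack_dish_1: The lowest dish in the chute at the start, the one to be drawn: a clear 60 mm round culture dish, pink inside, 60 mm across and 14 mm high, lid fixed on (lid: 60 mm across, from 6 to 14 mm up; below it the base is 56 mm across); about 30 g; origin at the centre of its underside, z up.
- stack_dish_2: The second dish from below, 14 mm higher at the start; the same kind.
- stack_dish_3: The third dish from below; the same kind.
- stack_dish_4: The top dish of the stack; the same kind.
- carrier: Round aluminium dish carrier, fixed, 154 mm across: floor 4 mm thick, rim 3 mm thick and 9 mm high, in the middle a lifting pin with a black knob (14 mm thick, top 48 mm up). Three black pads, 41 mm from the middle and a third of a turn apart, are places for dishes; two are taken. Origin on the worktop under its middle; the empty place lies along its +x.
- free_place (a point): Centre of the empty black pad, on the carrier's floor, 4 mm above the worktop.
- carrier_dish_1: Dish already in the carrier, the same kind; its place lies a third of a turn (+120 degrees) from the empty one.
- carrier_dish_2: Dish already in the carrier, the same kind, at -120 degrees from the empty place.
- flask_a: Bystander: culture flask lying flat, clear with pink inside and blue cap, 129 x 68 x 37 mm, origin at the centre of its underside, long side along x.
- slide_box: Bystander: closed dark blue box for glass slides, 36 x 87 x 47 mm, origin at the centre of its underside, long side along y.
- bottle: Bystander: round glass bottle with blue cap, 56 mm across, 123 mm high, origin at the centre of its underside.
- vial: Bystander: vial with red cap, 29 mm across, 63 mm high, origin at the centre of its underside.
- vial_black: Bystander: vial with black cap, 29 mm across, 63 mm high, origin at the centre of its underside.
- marker: Bystander: white marker pen with red cap, 17 x 135 x 16 mm, lying along its y.
- reader_corner (a point): Upper front left corner of the grey plate reader, fixed furniture right of the work: it fills world x from 0.40 to 0.98 and y from -0.295 to -0.665, 0.222 m high in front, 0.352 m high beyond x = 0.655. Go round its front left corner.
- phase_scope: Microscope, fixed furniture left of the work: foot from x = 0.40 on and from y = 0.06 on; stage 0.19 to 0.20 m high, from y = 0.075 on at x 0.52 to 0.79; eyepieces over x 0.36 to 0.49, y 0.06 to 0.20, from 0.27 to 0.38 m high.
- beaker: Bystander: small glass beaker, 53 mm across, 75 mm high, origin at the centre of its underside.

How it is judged:
By the outcome, as a careful person would: the job done as asked, in the order asked, and still so for the second after the job is handed in, with the robot touching nothing.
It also fails if it takes over 58 s, if anything falls off the work surface, if the arm or the gripper's body presses on something with over 40 N, if the wrist force passes 120 N, or if a joint passes its speed limit or range.

## Working session

There is one attempt and no reset: what is moved stays moved. The work goes in short steps, Python scripts to look and compute and a tool call to move; the robot and the scene stay as the last step left them, time stands still between calls to the robot, and variables do not carry over. Pictures are saved under pics/ and viewed, at most 10 in all, crops included, and the job is handed in when it is done.

Besides the shell and the picture viewer there is one more tool, called after "Emit:" as a command line: name --argument value ..., lists and objects as JSON in quotes. step_arm: Moves the arm, as the interface text tells. Shift numbers are shares of 0.3 m and turn numbers shares of 180 degrees, none past 1 either way. Its arguments: {"type":"object","properties":{"deltas":{"type":"array"},"claw":{"type":"number"}},"required":["deltas"]}

```bash
ls; mkdir -p pics; cat > h.py <<'E'
import numpy as np, cv2
from workcell import manip
def snap(n,f=None):
    s=manip.snapshot(n)
    if f: cv2.imwrite('pics/'+f,cv2.cvtColor(s['pixels'],cv2.COLOR_RGB2BGR))
    return s
def ray(s,u,v):
    f=s['pixels'].shape[0]/2/np.tan(np.radians(s['fovy'])/2)
    T=np.array(s['world_from_camera']); d=T[:3,:3]@np.array([(u-s['cx'])/f,(v-s['cy'])/f,1])
    return T[:3,3],d/np.linalg.norm(d)
def onz(s,u,v,z):
    o,d=ray(s,u,v); return o+d*(z-o[2])/d[2]
def proj(s,p):
    f=s['pixels'].shape[0]/2/np.tan(np.radians(s['fovy'])/2)
    T=np.array(s['world_from_camera']); c=T[:3,:3].T@(np.asarray(p)-T[:3,3]); return np.array([s['cx']+f*c[0]/c[2],s['cy']+f*c[1]/c[2]])
def tri(rs):
    A=0;b=0
    for o,d in rs:
        P=np.eye(3)-np.outer(d,d);A=A+P;b=b+P@o
    p=np.linalg.solve(A,b)
    return p,[np.linalg.norm((np.eye(3)-np.outer(d,d))@(p-o)) for o,d in rs]
E
python3 - <<'E'
from h import *
S={}
ims=[]
for n in ['scene','side']:
    s=snap(n,n+'0.png');S[n]=s
    print(n,s['fovy'],s['cx'],s['cy'],np.round(s['world_from_camera'],3).tolist())
    for t in ['magazine','chute','handle','grip','carrier','free_place','carrier_dish_1','stack_dish_1','outfeed','hinge','flask_a','bottle','vial','slide_box','beaker','marker']:
        try: print(t,[(np.round(r['rect']).astype(int).tolist(),round(r['conf'],2)) for r in manip.find_in(t,n)][:4])
        except Exception as e: print(t,e)
st=manip.state();print(st['ee_pos'],st['eef_rot'],st['time'])
E
```

```text
pics
scene 54.403742566854994 252.83336385807675 193.1423428579975 [[0.852, -0.335, 0.403, 0.044], [-0.524, -0.545, 0.654, -0.879], [0.0, -0.769, -0.64, 0.954], [0.0, 0.0, 0.0, 1.0]]
magazine [([247, 193, 39, 44], 0.97)]
chute [([248, 198, 39, 34], 0.78), ([167, 162, 16, 29], 0.66), ([211, 245, 21, 15], 0.42)]
handle []
grip []
carrier [([213, 236, 43, 34], 0.7), ([180, 187, 18, 36], 0.44)]
free_place [([214, 237, 41, 38], 0.98)]
carrier_dish_1 [([237, 243, 18, 13], 0.69), ([210, 243, 23, 18], 0.58), ([163, 188, 15, 21], 0.21)]
stack_dish_1 [([258, 202, 20, 15], 0.41)]
outfeed [([248, 194, 37, 42], 0.8)]
hinge [([270, 222, 14, 11], 0.66), ([246, 199, 41, 35], 0.4)]
flask_a [([167, 164, 15, 24], 0.61), ([165, 188, 14, 22], 0.43)]
bottle [([181, 186, 19, 32], 0.62)]
vial [([240, 289, 14, 17], 0.58), ([223, 197, 6, 20], 0.58), ([168, 166, 17, 23], 0.36)]
slide_box [([253, 315, 29, 34], 0.74)]
beaker [([284, 184, 16, 25], 0.85)]
marker [([164, 191, 12, 20], 0.42)]
side 45.583839910235945 248.4174390221451 185.77895428330186 [[-0.109, -0.818, 0.565, -0.35], [-0.994, 0.092, -0.058, 0.043],
[... 197 characters left out ...]
8)]
carrier []
free_place [([257, 216, 45, 40], 0.9), ([266, 184, 30, 15], 0.6), ([242, 176, 17, 16], 0.43), ([234, 153, 13, 22], 0.27)]
carrier_dish_1 [([265, 232, 17, 18], 0.75), ([268, 215, 16, 19], 0.72)]
stack_dish_1 [([240, 178, 21, 14], 0.75)]
outfeed [([221, 174, 72, 31], 0.67)]
hinge [([266, 182, 29, 18], 0.54)]
flask_a [([138, 240, 23, 22], 0.78), ([267, 214, 16, 18], 0.45)]
bottle [([201, 234, 13, 28], 0.57)]
vial [([330, 236, 10, 14], 0.54)]
slide_box [([356, 239, 22, 10], 0.73)]
beaker [([233, 152, 16, 24], 0.57), ([353, 235, 28, 11], 0.25)]
marker [([160, 259, 35, 9], 0.59)]
[0.26776268 0.56469414 0.22265445] [-1.25929831e-05  2.19628995e-01  9.75583468e-01 -3.59721122e-05] 1.7
```

```bash
python3 - <<'E'
import cv2,numpy as np
a=cv2.imread('pics/scene0.png')[150:360,150:350]; b=cv2.imread('pics/side0.png')[130:290,190:390]
print(a.shape,b.shape)
cv2.imwrite('pics/a.png',cv2.resize(a,None,fx=2.85,fy=2.85,interpolation=cv2.INTER_CUBIC)); cv2.imwrite('pics/b.png',cv2.resize(b,None,fx=3.7,fy=3.7,interpolation=cv2.INTER_CUBIC))
E
```

```text
(210, 200, 3) (160, 200, 3)
```

View pics/a.png

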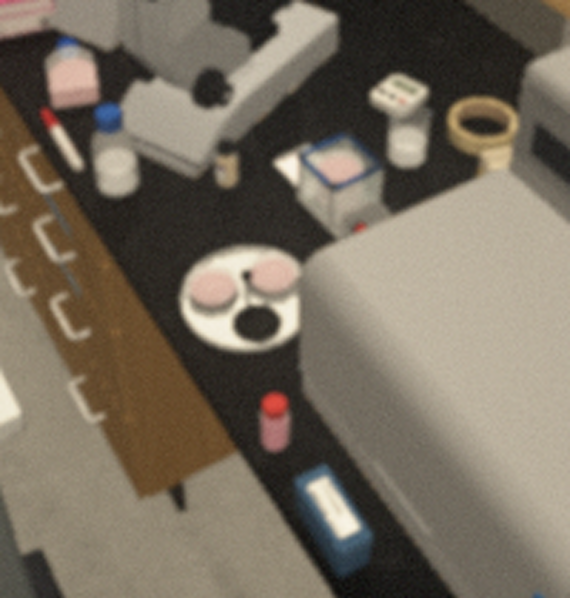

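View pics/b.png

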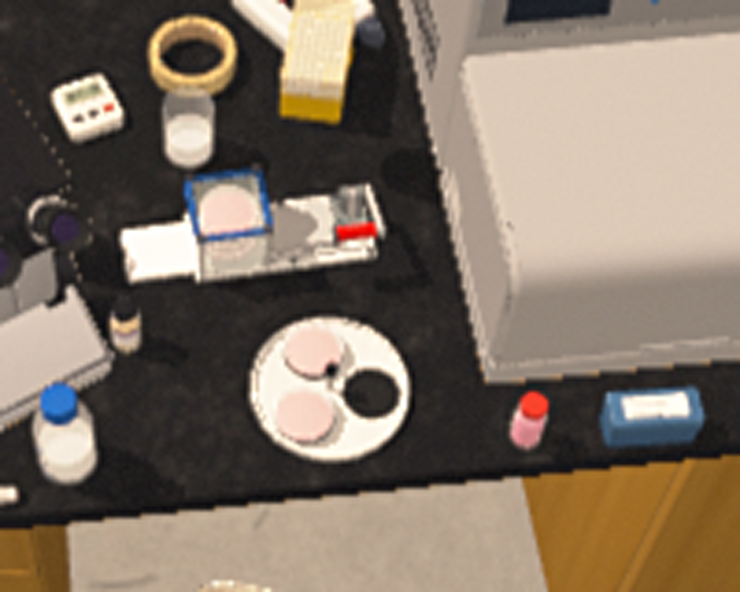

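```bash
python3 - <<'E'
from h import *
s=snap('side');c=snap('scene')
B=lambda x,y:(x/3.7+190,y/3.7+130)
A=lambda x,y:(x/2.85+150,y/2.85+150)
for n,p,z in [('grip',(356,232),.05),('ledgeL near',(130,282),.008),('ledgeLfar',(121,229),.008),('base right near',(376,258),.008),('base near left',(200,280),.008),('frame NL',(198,240),.074),('frame NR',(270,232),.074),('frame FL',(185,180),.074),('frame FR',(264,171),.074),('pad',(371,392),.004),('knob',(331,370),.048),('dishA',(314,350),.018),('dishB',(306,415),.018),('vialr',(528,440),0),('vialb',(125,345),0),('bottle',(66,470),0),('beaker',(188,155),0)]:
    print(n,np.round(onz(s,*B(*p),z),3))
for n,p,z in [('pad',(257,324),.004),('knob',(246,276),.048),('frame N',(297,176),.074),('frame L',(345,137),.074),('frame R',(337,206),.074),('frame F',(381,172),.074)]:
    print(n,np.round(onz(c,*A(*p),z),3))
w=manip.snapshot('wrist');print(w['fovy'],w['cx'],w['cy'],np.round(w['world_from_camera'],3).tolist())
E
```

```text
grip [ 0.573 -0.193  0.05 ]
ledgeL near [0.566 0.037 0.008]
ledgeLfar [0.632 0.041 0.008]
base right near [ 0.567 -0.216  0.008]
base near left [ 0.561 -0.034  0.008]
frame NL [ 0.566 -0.033  0.074]
frame NR [ 0.567 -0.105  0.074]
frame FL [ 0.639 -0.028  0.074]
frame FR [ 0.642 -0.108  0.074]
pad [ 0.417 -0.186  0.004]
knob [ 0.421 -0.145  0.048]
dishA [ 0.461 -0.136  0.018]
dishB [ 0.392 -0.119  0.018]
vialr [ 0.351 -0.328  0.   ]
vialb [0.498 0.047 0.   ]
bottle [0.368 0.114 0.   ]
beaker [ 0.724 -0.038  0.   ]
pad [ 0.421 -0.19   0.004]
knob [ 0.428 -0.155  0.048]
frame N [ 0.55  -0.067  0.074]
frame L [ 0.641 -0.037  0.074]
frame R [ 0.563 -0.136  0.074]
frame F [ 0.641 -0.115  0.074]
71.43083135394447 253.8435074614571 187.2541095090842 [[0.429, 0.876, 0.22, 0.208], [0.904, -0.416, -0.103, 0.593], [0.001, 0.243, -0.97, 0.385], [0.0, 0.0, 0.0, 1.0]]
```

Emit:
step_arm --deltas '[[[-0.28, -0.733, -0.757, 0, 0, 0.1], [-0.28, -0.733, -0.757, 0, 0, 0.1], [-0.28, -0.733, -0.757, 0, 0, 0.1], [-0.28, -0.733, -0.757, 0, 0, 0.1], [-0.28, -0.733, -0.757, 0, 0, 0.1], [-0.28, -0.733, -0.757, 0, 0, 0.1], [-0.28, -0.733, -0.757, 0, 0, 0.1], [-0.28, -0.733, -0.757, 0, 0, 0.1], [-0.545, -0.978, -0.757, 0, 0, 0.2], [-0.545, -0.978, -0.757, 0, 0, 0.2], [-0.545, -0.978, -0.757, 0, 0, 0.2], [-0.545, -0.978, -0.757, 0, 0, 0.2]]]'

```text
time: 2.85
ee_pos: [0.2905, 0.2263, 0.4504]
eef_rot: [0.001, 0.513, 0.858, 0.0]
wrist_force: [0.2, 1.0, 0.4]
grip_width: 0.0876
gripper_force: 0.0
```

```bash
cat >> h.py <<'E'
from scipy.spatial.transform import Rotation as R
def rot():
    q=manip.state()['eef_rot']; return R.from_quat([q[1],q[2],q[3],q[0]])
def Rt(yaw,flip=False):  # tool x at world angle yaw (deg), z down
    a=np.radians(yaw); x=np.array([np.cos(a),np.sin(a),0]); z=np.array([0,0,-1.]); return R.from_matrix(np.c_[x,np.cross(z,x),z])
def row(p,Rg=None,p0=None,R0=None):
    R0=R0 or rot(); p0=manip.state()['ee_pos'] if p0 is None else p0
    t=R0.inv().apply(np.array(p)-p0)/.3
    r=(R0.inv()*Rg).as_rotvec()/np.pi if Rg is not None else np.zeros(3)
    return np.round(np.r_[t,r],3).tolist()
E
python3 - <<'E'
from h import *
s=manip.state();print(s['time'],s['ee_pos'],rot().as_matrix().round(3).tolist(),s['q'])
print(row([.4,.03,.45],Rt(90)),row([.47,-.10,.36],Rt(90)))
E
```

```text
2.85 [0.29053852 0.22632129 0.4503845 ] [[-0.473, 0.881, 0.002], [0.881, 0.473, -0.0], [-0.001, 0.002, -1.0]] [ 6.30569468e-01 -2.00701345e-01  1.82676893e+00 -1.31020351e-03
  1.51395793e+00  1.38180281e-01]
[-0.749, 0.012, 0.002, 0.001, 0.0, 0.157] [-1.241, 0.012, 0.303, 0.001, 0.0, 0.157]
```

Emit:
step_arm --deltas '[[[-0.75, 0.01, 0, 0, 0, 0.157], [-0.75, 0.01, 0, 0, 0, 0.157], [-0.75, 0.01, 0, 0, 0, 0.157], [-0.75, 0.01, 0, 0, 0, 0.157], [-0.75, 0.01, 0, 0, 0, 0.157], [-0.75, 0.01, 0, 0, 0, 0.157], [-1, 0, 0.1, 0, 0, 0.157], [-1, 0, 0.1, 0, 0, 0.157], [-1, 0, 0.1, 0, 0, 0.157], [-1, 0, 0.1, 0, 0, 0.157]]]'

```text
time: 3.68
ee_pos: [0.4337, -0.0345, 0.4187]
eef_rot: [-0.001, 0.706, 0.709, -0.001]
wrist_force: [-1.1, 0.4, 0.5]
grip_width: 0.088
gripper_force: 0.0
```

```bash
python3 - <<'E'
from h import *
s=manip.state();print(s['time'],s['ee_pos'],rot().as_matrix().round(3).tolist())
print(row([.50,-.10,.30],Rt(90)),row([.5,-.1,.3],Rt(90)))
w=snap('wrist','w1.png')
for t in ['magazine','grip','carrier','free_place','carrier_dish_1','stack_dish_1','vial']:
    print(t,[(np.round(r['rect']).astype(int).tolist(),round(r['conf'],2)) for r in manip.find_in(t,'wrist')][:4])
np.save('w1.npy',w['world_from_camera'])
E
```

```text
3.6833 [ 0.4336713  -0.03453063  0.41866766] [[-0.004, 1.0, -0.003], [1.0, 0.004, 0.001], [0.001, -0.003, -1.0]]
[-0.219, 0.221, 0.395, -0.001, -0.0, 0.001] [-0.219, 0.221, 0.395, -0.001, -0.0, 0.001]
magazine [([314, 113, 55, 133], 0.63), ([384, 143, 44, 30], 0.36)]
grip [([314, 195, 34, 48], 0.73)]
carrier [([218, 171, 65, 60], 0.82), ([316, 196, 30, 48], 0.61)]
free_place [([218, 171, 68, 63], 0.75)]
carrier_dish_1 [([223, 178, 29, 26], 0.74), ([259, 186, 24, 26], 0.65)]
stack_dish_1 [([328, 160, 28, 26], 0.86), ([382, 142, 48, 32], 0.56)]
vial [([218, 287, 9, 8], 0.45)]
```

View pics/w1.png

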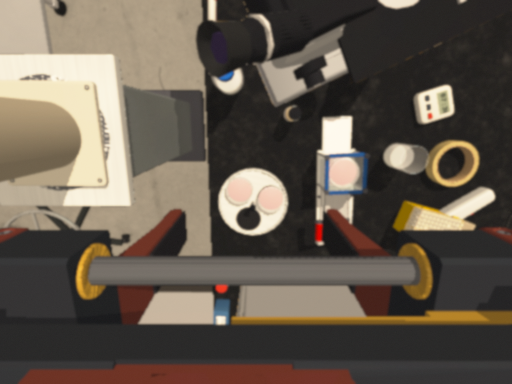

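Emit:
step_arm --deltas '[[[-0.15, 0.12, 0.5, 0, 0, 0], [-0.15, 0.12, 0.5, 0, 0, 0], [-0.15, 0.12, 0.5, 0, 0, 0], [-0.15, 0.12, 0.5, 0, 0, 0], [-0.15, 0.12, 0.5, 0, 0, 0], [-0.15, 0.12, 0.5, 0, 0, 0], [-0.15, 0.12, 0.5, 0, 0, 0]]]'

```text
time: 4.67
ee_pos: [0.4705, -0.0782, 0.2714]
eef_rot: [0.001, 0.705, 0.709, 0.001]
wrist_force: [-0.4, 0.7, 0.1]
grip_width: 0.0878
gripper_force: 0.0
```

```bash
python3 - <<'E'
from h import *
import pickle
s=manip.state();print(s['time'],s['ee_pos'],rot().as_matrix().round(3).tolist())
w=snap('wrist','w2.png')
for t in ['magazine','grip','carrier','free_place','carrier_dish_1','stack_dish_1','vial']:
    print(t,[(np.round(r['rect']).astype(int).tolist(),round(r['conf'],2)) for r in manip.find_in(t,'wrist')][:4])
pickle.dump(w,open('w2.pkl','wb'))
E
```

```text
4.6667 [ 0.4705048  -0.07817605  0.27143306] [[-0.007, 1.0, 0.002], [1.0, 0.007, -0.0], [-0.0, 0.002, -1.0]]
magazine [([312, 83, 78, 175], 0.73)]
grip [([312, 228, 14, 24], 0.85)]
carrier [([180, 160, 90, 86], 0.58)]
free_place [([184, 158, 92, 88], 0.55)]
carrier_dish_1 [([192, 169, 36, 38], 0.83), ([235, 183, 36, 31], 0.67)]
stack_dish_1 [([334, 142, 40, 42], 0.97), ([335, 143, 12, 6], 0.58)]
vial [([179, 290, 20, 35], 0.61)]
```

View pics/w2.png

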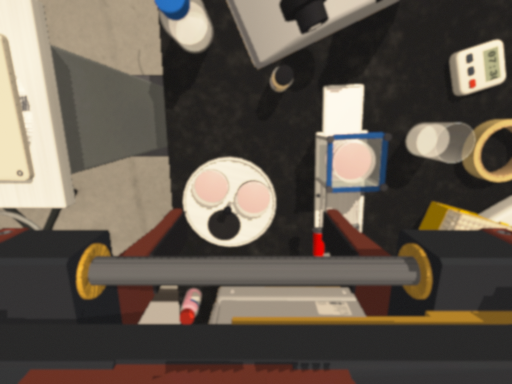

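```bash
cat > m.py <<'E'
from h import *
import pickle
def masks(s):
    h=cv2.cvtColor(s['pixels'],cv2.COLOR_RGB2HSV).astype(int); H,S,V=h[...,0],h[...,1],h[...,2]
    return dict(blue=(H>100)&(H<125)&(S>120)&(V>60),red=((H<6)|(H>174))&(S>170)&(V>110),white=(S<50)&(V>170),pink=((H>165)|(H<14))&(S>25)&(S<110)&(V>150),dark=(V<45))
def blob(m,box):
    x,y,w,h=box; z=np.zeros(m.shape,np.uint8); z[y:y+h,x:x+w]=m[y:y+h,x:x+w]
    n,l,st,c=cv2.connectedComponentsWithStats(z); i=1+np.argmax(st[1:,4]); return l==i,c[i],st[i]
E
python3 - <<'E'
from m import *
w2=pickle.load(open('w2.pkl','rb')); sd=snap('side'); T1=np.load('w1.npy')
w1=dict(w2); w1['pixels']=cv2.cvtColor(cv2.imread('pics/w1.png'),cv2.COLOR_BGR2RGB); w1['world_from_camera']=T1
V={'w1':w1,'w2':w2,'sd':sd}
fb={'w1':(315,145,60,55),'w2':(315,120,80,80),'sd':(238,174,27,24)}
rb={'w1':(310,215,25,32),'w2':(308,225,22,32),'sd':(275,185,22,14)}
cb={'w1':(212,165,80,75),'w2':(175,150,106,106),'sd':(255,213,48,45)}
for nm,key,bx in [('frame','blue',fb),('grip','red',rb),('carrier','white',cb)]:
    rs=[]
    for k,s in V.items():
        m=masks(s)[key]
        try:b,c,st=blob(m,bx[k])
        except Exception as e: print(nm,k,'none');continue
        cnt=max(cv2.findContours(b.astype(np.uint8),0,2)[0],key=cv2.contourArea)
        hull=cv2.convexHull(cnt)
        if nm=='carrier': e=cv2.fitEllipse(hull); c=np.array(e[0])
        if nm=='frame': e=cv2.minAreaRect(hull); c=np.array(e[0])
        print(nm,k,c.round(1),st.tolist())
        z={'frame':.074,'grip':.046,'carrier':.009}[nm]
        print('   onz',onz(s,*c,z).round(4))
        if nm=='frame':
            q=np.array([onz(s,*p,.074)[:2] for p in cv2.boxPoints(e)]); print('  corners',q.round(4).tolist(), 'edge deg',[round(float(np.degrees(np.arctan2(*(q[(i+1)%4]-q[i])[::-1]))),1) for i in range(4)])
        if nm=='grip':
            e=cv2.minAreaRect(cnt); print('  rect',e)
        rs.append(ray(s,*c))
    p,r=tri(rs); print(nm,'TRI',p.round(4),np.round(r,4))
    if len(rs)>2: p,r=tri(rs[:2]); print(nm,'TRI w',p.round(4),np.round(r,4))
E
```

```text
frame w1 [365. 173.] [363, 159, 5, 29, 108]
   onz [ 0.6468 -0.0653  0.074 ]
  corners [[0.6446, -0.093], [0.6421, -0.038], [0.649, -0.0384], [0.6516, -0.0934]] edge deg [92.6, -3.1, -87.3, 176.8]
frame w2 [383.6 161.6] [380, 140, 8, 44, 230]
   onz [ 0.6463 -0.0649  0.074 ]
  corners [[0.6441, -0.0946], [0.6413, -0.0358], [0.6484, -0.0363], [0.6515, -0.0951]] edge deg [92.8, -3.8, -87.0, 176.0]
frame sd none
frame TRI [ 0.6473 -0.0654  0.0724] [0.0003 0.0003]
grip w1 [318.5 231.9] [315, 224, 8, 17, 116]
   onz [ 0.5722 -0.1999  0.046 ]
  rect ((318.4554138183594, 231.945556640625), (6.666749477386475, 16.51761817932129), 5.710593223571777)
grip w2 [318.2 245.2] [313, 233, 12, 24, 229]
   onz [ 0.5731 -0.2026  0.046 ]
  rect ((318.5, 244.5), (23.0, 11.0), 90.0)
grip sd none
grip TRI [ 0.5606 -0.1802  0.0916] [0.0003 0.0003]
carrier w1 [252.5 201.3] [219, 169, 69, 66, 1881]
   onz [ 0.4298 -0.1431  0.009 ]
carrier w2 [229.1 201.3] [184, 158, 92, 88, 3337]
   onz [ 0.43   -0.1422  0.009 ]
carrier sd [278.5 234.5] [258, 216, 42, 38, 659]
   onz [ 0.4245 -0.1447  0.009 ]
carrier TRI [ 4.294e-01 -1.456e-01 -3.000e-04] [0.0004 0.0006 0.0003]
carrier TRI w [ 0.4297 -0.1434  0.0065] [0.0004 0.0004]
```

Emit:
step_arm --deltas '[[[-0.24, 0.2, 0.17, 0, 0, 0], [-0.24, 0.2, 0.17, 0, 0, 0], [-0.24, 0.2, 0.17, 0, 0, 0], [-0.24, 0.2, 0.17, 0, 0, 0], [-0.24, 0.2, 0.17, 0, 0, 0], [-0.24, 0.2, 0.17, 0, 0, 0]]]'

```text
time: 5.62
ee_pos: [0.5298, -0.1498, 0.2189]
eef_rot: [-0.0, 0.705, 0.709, -0.0]
wrist_force: [-0.6, 0.5, -0.3]
grip_width: 0.0876
gripper_force: 0.0
```

```bash
python3 - <<'E'
from h import *
import pickle
s=manip.state();print(s['time'],s['ee_pos'])
pickle.dump(snap('wrist','w3.png'),open('w3.pkl','wb'))
E
```

```text
5.6167 [ 0.52977116 -0.14975634  0.21886249]
```

Emit:
step_arm --deltas '[[[0.05, 0.3, 0, 0, 0, 0], [0.05, 0.3, 0, 0, 0, 0], [0.05, 0.3, 0, 0, 0, 0], [0.05, 0.3, 0, 0, 0, 0], [0.05, 0.3, 0, 0, 0, 0]]]'

```text
time: 6.08
ee_pos: [0.6193, -0.1337, 0.219]
eef_rot: [-0.0, 0.704, 0.71, -0.0]
wrist_force: [-1.3, 0.5, 0.8]
grip_width: 0.0877
gripper_force: 0.0
```

```bash
python3 - <<'E'
from h import *
import pickle
s=manip.state();print(s['time'],s['ee_pos'])
pickle.dump(snap('wrist','w4.png'),open('w4.pkl','wb'))
a=cv2.imread('pics/w3.png')[20:300,150:512];b=cv2.imread('pics/w4.png')[20:300,100:462]
cv2.imwrite('pics/w34.png',cv2.resize(np.hstack([a,b]),None,fx=1.1,fy=1.1))
E
```

```text
6.0833 [ 0.61930395 -0.13370648  0.21899377]
```

View pics/w34.png

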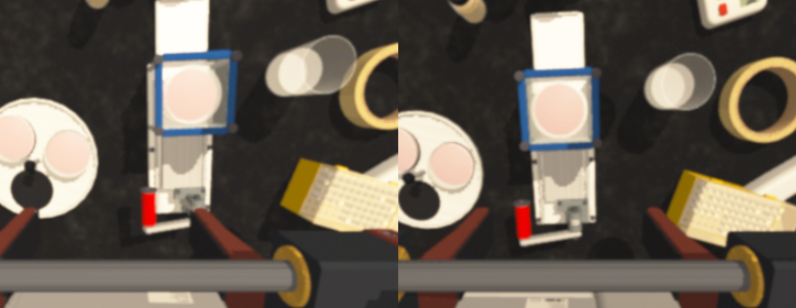

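```bash
python3 - <<'E'
from m import *
V={k:pickle.load(open(k+'.pkl','rb')) for k in ['w2','w3','w4']}
off={'w3':(150,0),'w4':(100,362)}
def bx(k,x0,y0,x1,y1):
    o,sh=off[k]; return (int(x0/1.1-sh+o),int(y0/1.1+20),int((x1-x0)/1.1),int((y1-y0)/1.1))
B={'grip':('red',{'w3':bx('w3',130,180,170,240),'w4':bx('w4',505,190,545,250)},.05),
 'ledge':('white',{'w3':bx('w3',145,0,220,52),'w4':bx('w4',520,5,595,66)},.008),
 'frame':('blue',{'w3':bx('w3',140,40,250,140),'w4':bx('w4',510,60,610,155)},.074),
 'topdish':('pink',{'w3':bx('w3',160,60,228,130),'w4':bx('w4',530,78,590,142)},.064),
 'pad':('dark',{'w3':bx('w3',8,170,55,212),'w4':bx('w4',399,178,442,222)},.004),
 'carrier':('white',{'w3':bx('w3',0,90,105,225),'w4':bx('w4',399,105,490,235)},.009)}
for n,(key,bb,z) in B.items():
    rs=[]
    for k in ['w3','w4']:
        s=V[k]; m=masks(s)[key]
        if n=='frame':
            x,y,w,h=bb[k]; b=np.zeros(m.shape,bool); b[y:y+h,x:x+w]=m[y:y+h,x:x+w]
            pts=np.argwhere(b)[:,::-1].astype(np.float32); e=cv2.minAreaRect(pts); c=e[0]
        else:
            b,c,st=blob(m,bb[k]); pts=np.vstack(cv2.findContours(b.astype(np.uint8),0,1)[0]).astype(np.float32)
            e=cv2.minAreaRect(pts)
            if n in('topdish',): c=cv2.minEnclosingCircle(pts)[0]
            if n=='pad': c=cv2.minEnclosingCircle(pts)[0]
        q=np.array([onz(s,*p,z)[:2] for p in cv2.boxPoints(e)])
        d=[q[(i+1)%4]-q[i] for i in range(2)]
        print(n,k,np.round(c,1),'size',[round(float(np.linalg.norm(v)),4) for v in d],'deg',[round(float(np.degrees(np.arctan2(v[1],v[0])))%180,1) for v in d],'onz',onz(s,*c,z).round(4), 'n',int(b.sum()))
        rs.append(ray(s,*c))
    p,r=tri(rs);print('   TRI',p.round(4),np.round(r,4))
E
```

```text
grip w3 [284.8 210.6] size [0.0167, 0.0399] deg [0.3, 92.3] onz [ 0.5699 -0.1972  0.05  ] n 368
grip w4 [213.4 221.4] size [0.0175, 0.0407] deg [5.4, 93.2] onz [ 0.566  -0.1969  0.05  ] n 384
   TRI [ 0.5681 -0.1922  0.0634] [0.0004 0.0004]
ledge w3 [315.   42.8] size [0.0597, 0.0532] deg [0.4, 94.7] onz [0.6058 0.0127 0.008 ] n 2226
ledge w4 [245.1  55. ] size [0.059, 0.0552] deg [0.4, 91.2] onz [0.6064 0.0138 0.008 ] n 2163
   TRI [0.6064 0.014  0.0049] [0.0005 0.0005]
frame w3 [328.5 103.5] size [0.0776, 0.0813] deg [0.3, 96.1] onz [ 0.6107 -0.0649  0.074 ] n 1286
frame w4 [245.8 118.1] size [0.08, 0.0799] deg [2.4, 94.1] onz [ 0.6093 -0.065   0.074 ] n 1274
   TRI [ 0.6094 -0.0651  0.0786] [0.0001 0.0001]
topdish w3 [323.5 106.5] size [0.0491, 0.047] deg [0.3, 95.1] onz [ 0.6079 -0.0676  0.064 ] n 1481
topdish w4 [246.2 119.4] size [0.0485, 0.048] deg [0.4, 91.2] onz [ 0.6095 -0.0663  0.064 ] n 1481
   TRI [ 0.6094 -0.0668  0.0579] [0.0005 0.0005]
pad w3 [176.6 181.3] size [0.0244, 0.0128] deg [66.6, 159.0] onz [ 0.4177 -0.1694  0.004 ] n 127
pad w4 [112. 190.] size [0.0208, 0.0314] deg [15.2, 98.3] onz [ 0.4122 -0.1674  0.004 ] n 195
   TRI [ 0.4237 -0.1633  0.0248] [0.0014 0.0014]
carrier w3 [193.1 157. ] size [0.1164, 0.1518] deg [0.3, 89.5] onz [ 0.4444 -0.1334  0.009 ] n 5716
carrier w4 [138.3 170.2] size [0.1015, 0.1508] deg [0.4, 86.4] onz [ 0.4556 -0.1368  0.009 ] n 3383
   TRI [ 0.4345 -0.1425 -0.0376] [0.003 0.003]
```

```bash
python3 - <<'E'
from h import *
print(manip.state()['ee_pos'])
print(row([.568,-.191,.12],Rt(92.7)),row([.568,-.191,.044],Rt(92.7)))
E
```

```text
[ 0.61872748 -0.13400343  0.21896893]
[-0.189, -0.17, 0.33, -0.0, -0.0, -0.013] [-0.189, -0.17, 0.583, -0.0, -0.0, -0.013]
```

Emit:
step_arm --deltas '[[[-0.189, -0.17, 0.33, 0, 0, -0.013], [-0.189, -0.17, 0.33, 0, 0, -0.013], [-0.189, -0.17, 0.33, 0, 0, -0.013], [-0.189, -0.17, 0.33, 0, 0, -0.013], [-0.189, -0.17, 0.33, 0, 0, -0.013], [-0.189, -0.17, 0.33, 0, 0, -0.013], [-0.189, -0.17, 0.4, 0, 0, -0.013], [-0.189, -0.17, 0.45, 0, 0, -0.013], [-0.189, -0.17, 0.5, 0, 0, -0.013], [-0.189, -0.17, 0.55, 0, 0, -0.013], [-0.189, -0.17, 0.583, 0, 0, -0.013], [-0.189, -0.17, 0.583, 0, 0, -0.013]]]' --claw 0.64

```text
time: 7.13
ee_pos: [0.5697, -0.1909, 0.0436]
eef_rot: [-0.0, 0.69, 0.724, -0.0]
wrist_force: [0.0, 0.5, 0.7]
grip_width: 0.0316
gripper_force: 0.0
```

Emit:
step_arm --deltas '[[[0, 0, 0, 0, 0, 0], [0, 0, 0, 0, 0, 0], [0, 0, 0, 0, 0, 0], [0, 0, 0, 0, 0, 0]]]' --claw 1

```text
time: 7.47
ee_pos: [0.5691, -0.1916, 0.0446]
eef_rot: [-0.0, 0.69, 0.724, -0.0]
wrist_force: [-3.7, -0.2, 1.4]
grip_width: 0.0154
gripper_force: 30.0
```

```bash
python3 - <<'E'
from h import *
s=manip.state();print(s['time'],s['ee_pos'],s['grip_width'],s['gripper_force'],s['wrist_force'],rot().as_matrix().round(3).tolist())
snap('wrist','w5.png'); snap('side','s5.png')
a=cv2.imread('pics/w5.png')
cv2.imwrite('pics/v5.png',np.hstack([a[80:340,100:500],cv2.resize(cv2.imread('pics/s5.png')[150:215,220:320],(400,260))]))
E
```

```text
7.4667 [ 0.56906433 -0.19161663  0.04463966] 0.015400020652765701 29.9982950091362 [-3.73709678 -0.18680062  1.43718742] [[-0.047, 0.999, -0.001], [0.999, 0.047, -0.0], [-0.0, -0.001, -1.0]]
```

View pics/v5.png

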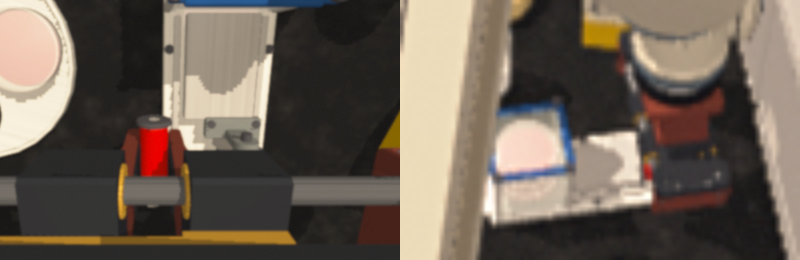

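Emit:
step_arm --deltas '[[[0, 0.007, -0.02, 0, 0, 0], [0, 0.017, -0.04, 0, 0, 0], [0, 0.027, -0.057, 0, 0, 0], [0, 0.04, -0.074, 0, 0, 0], [0, 0.054, -0.089, 0, 0, 0], [0, 0.069, -0.103, 0, 0, 0], [0, 0.069, -0.103, 0, 0, 0]]]'

```text
time: 8.15
ee_pos: [0.5926, -0.1907, 0.0762]
eef_rot: [0.002, 0.69, 0.724, 0.001]
wrist_force: [-0.3, 1.8, 2.3]
grip_width: 0.0152
gripper_force: 30.0
```

Emit:
step_arm --deltas '[[[0, 0.017, -0.012, 0, 0, 0], [0, 0.035, -0.022, 0, 0, 0], [0, 0.054, -0.03, 0, 0, 0], [0, 0.073, -0.037, 0, 0, 0], [0, 0.093, -0.042, 0, 0, 0], [0, 0.114, -0.044, 0, 0, 0], [0, 0.12, -0.045, 0, 0, 0], [0, 0.12, -0.045, 0, 0, 0]]]'

```text
time: 8.82
ee_pos: [0.6263, -0.1888, 0.0875]
eef_rot: [-0.0, 0.69, 0.724, -0.0]
wrist_force: [1.8, -0.8, -10.5]
grip_width: 0.0154
gripper_force: 30.0
```

Emit:
step_arm --deltas '[[[0.02, 0, 0.004, 0, 0, 0], [0.05, 0, 0.004, 0, 0, 0], [0.08, 0, 0.004, 0, 0, 0], [0.11, 0, 0.004, 0, 0, 0], [0.14, 0, 0.004, 0, 0, 0], [0.17, 0, 0.004, 0, 0, 0], [0.2, 0, 0.004, 0, 0, 0], [0.22, 0, 0.004, 0, 0, 0], [0.24, 0, 0.004, 0, 0, 0], [0.255, 0, 0.004, 0, 0, 0], [0.265, 0, 0.004, 0, 0, 0], [0.265, 0, 0.004, 0, 0, 0]]]'

```text
time: 9.82
ee_pos: [0.6226, -0.1099, 0.0873]
eef_rot: [0.001, 0.69, 0.724, -0.0]
wrist_force: [1.5, -4.6, -2.0]
grip_width: 0.0148
gripper_force: 30.0
```

```bash
python3 - <<'E'
from h import *
s=manip.state();print(s['time'],s['ee_pos'],s['wrist_force'])
snap('wrist','w6.png');snap('side','s6.png');snap('scene','c6.png')
cv2.imwrite('pics/v6.png',np.hstack([cv2.imread('pics/w6.png')[0:260,100:500],cv2.resize(cv2.imread('pics/s6.png')[150:215,210:310],(400,260))]))
E
```

```text
9.8167 [ 0.62261262 -0.10992221  0.08733778] [ 1.5112663  -4.59406848 -1.96787828]
```

View pics/v6.png

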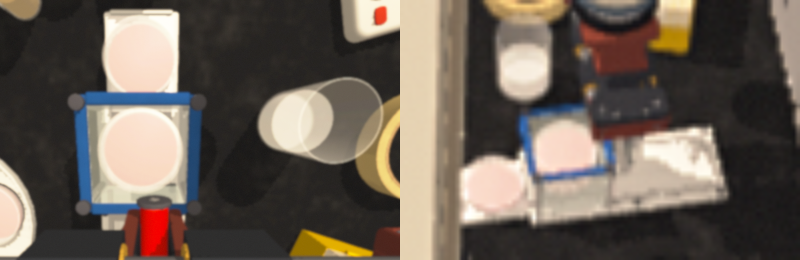

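Emit:
step_arm --deltas '[[[0.008, 0, 0, 0, 0, 0], [0.012, 0, 0, 0, 0, 0], [0.012, 0, 0, 0, 0, 0]]]'

```text
time: 10.22
ee_pos: [0.6227, -0.1092, 0.0874]
eef_rot: [0.002, 0.69, 0.724, -0.001]
wrist_force: [0.1, -18.6, -2.7]
grip_width: 0.0154
gripper_force: 30.0
```

Emit:
step_arm --deltas '[[[-0.02, 0, 0, 0, 0, 0], [-0.05, 0, 0, 0, 0, 0], [-0.08, 0, 0, 0, 0, 0], [-0.11, 0, 0, 0, 0, 0], [-0.14, 0, 0, 0, 0, 0], [-0.17, 0, 0, 0, 0, 0], [-0.2, 0, 0, 0, 0, 0], [-0.23, 0, 0, 0, 0, 0], [-0.255, 0, 0, 0, 0, 0], [-0.275, 0, 0, 0, 0, 0], [-0.285, 0, 0, 0, 0, 0], [-0.285, 0, 0, 0, 0, 0]]]'

```text
time: 11.22
ee_pos: [0.6259, -0.1896, 0.0872]
eef_rot: [-0.002, 0.691, 0.723, 0.001]
wrist_force: [-0.1, 10.7, 6.6]
grip_width: 0.0153
gripper_force: 30.0
```

Emit:
step_arm --deltas '[[[0.003, -0.018, 0.002, 0, 0, 0], [0.003, -0.037, 0.005, 0, 0, 0], [0.003, -0.057, 0.011, 0, 0, 0], [0.003, -0.076, 0.018, 0, 0, 0], [0.003, -0.095, 0.028, 0, 0, 0], [0.003, -0.112, 0.038, 0, 0, 0], [0.003, -0.128, 0.052, 0, 0, 0], [0.003, -0.143, 0.066, 0, 0, 0], [0.003, -0.143, 0.066, 0, 0, 0]]]'

```text
time: 11.97
ee_pos: [0.5809, -0.1914, 0.0658]
eef_rot: [-0.002, 0.69, 0.724, -0.001]
wrist_force: [-2.4, 5.9, 0.7]
grip_width: 0.0153
gripper_force: 30.0
```

Emit:
step_arm --deltas '[[[0, -0.013, 0.016, 0, 0, 0], [0, -0.025, 0.032, 0, 0, 0], [0, -0.035, 0.05, 0, 0, 0], [0, -0.043, 0.07, 0, 0, 0], [0, -0.049, 0.09, 0, 0, 0], [0, -0.053, 0.11, 0, 0, 0], [0, -0.055, 0.127, 0, 0, 0], [0, -0.055, 0.142, 0, 0, 0], [0, -0.055, 0.142, 0, 0, 0]]]'

```text
time: 12.72
ee_pos: [0.5659, -0.1923, 0.0246]
eef_rot: [-0.002, 0.69, 0.724, -0.0]
wrist_force: [-4.6, 7.7, 11.2]
grip_width: 0.0154
gripper_force: 30.0
```

Emit:
step_arm --deltas '[[[0, 0, -0.01, 0, 0, 0], [0, 0, -0.01, 0, 0, 0], [0, 0, -0.01, 0, 0, 0], [0, 0, -0.1, 0, 0, 0], [0, 0, -0.2, 0, 0, 0], [0, 0, -0.33, 0, 0, 0], [0, 0, -0.45, 0, 0, 0], [0.1, 0, -0.6, 0, 0, 0], [0.2, 0.05, -0.72, 0, 0, 0], [0.3, 0.1, -0.72, 0, 0, 0], [0.4, 0.1, -0.72, 0, 0, 0], [0.4, 0.1, -0.72, 0, 0, 0]]]' --claw 0.64

```text
time: 13.72
ee_pos: [0.5924, -0.0675, 0.2423]
eef_rot: [0.001, 0.689, 0.725, 0.001]
wrist_force: [0.4, -0.1, -0.4]
grip_width: 0.0318
gripper_force: 0.0
```

```bash
python3 - <<'E'
from m import *
s=manip.state();print(s['time'],s['ee_pos'],s['wrist_force'])
pickle.dump(snap('wrist','w7.png'),open('w7.pkl','wb'))
for t in ['grip','carrier','free_place','stack_dish_1']:
    print(t,[(np.round(r['rect']).astype(int).tolist(),round(r['conf'],2)) for r in manip.find_in(t,'wrist')][:4])
E
```

```text
13.7167 [ 0.59242252 -0.06751352  0.24232713] [ 0.37189172 -0.13577132 -0.41083814]
grip [([228, 206, 54, 53], 0.59), ([227, 235, 51, 18], 0.57)]
carrier [([96, 163, 96, 74], 0.83), ([244, 152, 45, 43], 0.22)]
free_place [([96, 164, 99, 70], 0.81), ([229, 204, 53, 54], 0.17)]
stack_dish_1 [([246, 150, 42, 44], 0.81), ([244, 96, 44, 48], 0.67)]
```

View pics/w7.png

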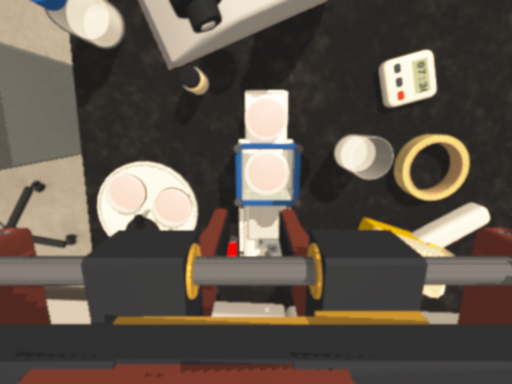

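```bash
cat > c.py <<'E'
from m import *
w2=pickle.load(open('w2.pkl','rb')); w7=pickle.load(open('w7.pkl','rb')); w3=pickle.load(open('w3.pkl','rb'))
def pink(s,box):
    b,c,st=blob(masks(s)['pink'],box); pts=np.vstack(cv2.findContours(b.astype(np.uint8),0,1)[0])
    e=cv2.fitEllipse(cv2.convexHull(pts)); return np.array(e[0]),e[1]
def do(n,L,z):
    rs=[]
    for s,bx in L:
        c,ax=pink(s,bx); rs.append(ray(s,*c)); print(n,c.round(1),np.round(ax,1),onz(s,*c,z).round(4))
    if len(rs)>1: p,r=tri(rs); print('  TRI',p.round(4),np.round(r,4))
E
python3 - <<'E'
from c import *
sd=snap('side')
do('ledge',[(w7,(243,92,46,50))],.018)
do('dA',[(w2,(190,165,41,46)),(w7,(105,168,44,48))],.014)
do('dB',[(w2,(231,178,44,40)),(w7,(151,184,44,42))],.014)
# carrier rim outline & pad in w2
for nm,s,bx in [('w2',w2,(175,150,106,106)),('sd',sd,(255,213,48,45))]:
    b,c,st=blob(masks(s)['white']|masks(s)['pink'],bx); h=cv2.convexHull(np.vstack(cv2.findContours(b.astype(np.uint8),0,1)[0])); e=cv2.fitEllipse(h)
    print('carrier',nm,onz(s,*e[0],.009).round(4),e[1])
g=w2['pixels'].max(2)
b=(g<60); bb,c,st=blob(b,(203,206,40,38)); print('pad',c,st,onz(w2,*c,.005).round(4))
h=cv2.convexHull(np.vstack(cv2.findContours(bb.astype(np.uint8),0,1)[0]));print(cv2.minEnclosingCircle(h),onz(w2,*cv2.minEnclosingCircle(h)[0],.005).round(4))
b=sd['pixels'].max(2)<60; bb,c,st=blob(b,(280,227,22,20));h=cv2.convexHull(np.vstack(cv2.findContours(bb.astype(np.uint8),0,1)[0])); e=cv2.fitEllipse(h);print('pad sd',c,e,onz(sd,*e[0],.005).round(4))
im=w2['pixels'][195:250,195:255];cv2.imwrite('pics/p.png',cv2.resize(cv2.cvtColor(im,cv2.COLOR_RGB2BGR),None,fx=8,fy=8))
print(row([.60,-.04,.24]), row([.605,.004,.2],Rt(182)))
E
```

```text
ledge [265.3 118.2] [35.3 36.1] [0.6053 0.0028 0.018 ]
dA [210.8 186.4] [29.8 33.2] [ 0.4013 -0.1156  0.014 ]
dA [127.4 192. ] [29.1 36.3] [ 0.4041 -0.1152  0.014 ]
  TRI [ 0.3998 -0.1179  0.0049] [0. 0.]
dB [252.6 197.2] [30.1 32.4] [ 0.469  -0.1334  0.014 ]
dB [172. 206.] [28.5 33.8] [ 0.4707 -0.1341  0.014 ]
  TRI [ 0.469  -0.1355  0.0086] [0.0005 0.0005]
carrier w2 [ 0.43   -0.1422  0.009 ] (87.78822326660156, 91.2449951171875)
carrier sd [ 0.4251 -0.1447  0.009 ] (37.80799102783203, 42.244754791259766)
pad [223.80060883 223.97564688] [209 207  30  32 657] [ 0.4199 -0.184   0.005 ]
((224.23106384277344, 222.35118103027344), 15.807159423828125) [ 0.4207 -0.181   0.005 ]
pad sd [289.796875  235.9140625] ((289.8218688964844, 235.91787719726562), (11.476234436035156, 13.75713062286377), 98.56395721435547) [ 0.4164 -0.1847  0.005 ]
[0.109, 0.036, -0.0, 0.0, 0.0, 0.0] [0.255, 0.059, 0.133, -0.0, -0.0, -0.497]
```

Emit:
step_arm --deltas '[[[0, 0, 0, 0, 0, -0.5], [0, 0, 0, 0, 0, -0.5], [0, 0, 0, 0, 0, -0.5], [0, 0, 0, 0, 0, -0.5], [0, 0, 0, 0, 0, -0.5], [0, 0, 0, 0, 0, -0.5], [0, 0, 0, 0, 0, -0.5], [0, 0, 0, 0, 0, -0.5], [0, 0, 0, 0, 0, -0.5], [0, 0, 0, 0, 0, -0.5], [0, 0, 0, 0, 0, -0.5], [0, 0, 0, 0, 0, -0.5]]]' --claw 0.1

```text
time: 15.02
ee_pos: [0.5909, -0.0733, 0.2401]
eef_rot: [-0.0, 0.01, 1.0, -0.0]
wrist_force: [0.4, -0.6, -0.5]
grip_width: 0.0788
gripper_force: 0.0
```

Emit:
step_arm --deltas '[[[0, 0, 0, 0, 0, -0.5], [0, 0, 0, 0, 0, -0.5], [0, 0, 0, 0, 0, -0.5], [0, 0, 0, 0, 0, -0.5], [0, 0, 0, 0, 0, -0.5], [0, 0, 0, 0, 0, -0.5], [0, 0, 0, 0, 0, -0.5], [0, 0, 0, 0, 0, -0.5], [0, 0, 0, 0, 0, -0.5], [0, 0, 0, 0, 0, -0.5], [0, 0, 0, 0, 0, -0.5], [0, 0, 0, 0, 0, -0.5]]]'

```text
time: 16.02
ee_pos: [0.5837, -0.0302, 0.2246]
eef_rot: [-0.039, -0.54, 0.834, -0.104]
wrist_force: [-0.3, 0.2, 0.2]
grip_width: 0.0791
gripper_force: 0.0
```

```bash
python3 - <<'E'
from m import *
s=manip.state();print(s['time'],s['ee_pos'],rot().as_matrix().round(3).tolist(),s['q'])
pickle.dump(snap('wrist','w8.png'),open('w8.pkl','wb'))
for t in ['carrier','free_place','stack_dish_1','outfeed']:
    print(t,[(np.round(r['rect']).astype(int).tolist(),round(r['conf'],2)) for r in manip.find_in(t,'wrist')][:4])
E
```

```text
16.0167 [ 0.58372968 -0.03019445  0.22458177] [[-0.413, -0.91, 0.048], [-0.893, 0.394, -0.216], [0.177, -0.132, -0.975]] [ 0.04350445  0.34989071  1.75839041 -0.26029973  1.00919886 -2.54080197]
carrier [([286, 17, 113, 115], 0.97), ([432, 214, 66, 17], 0.35)]
free_place [([285, 14, 121, 117], 0.77), ([245, 204, 46, 42], 0.56)]
stack_dish_1 [([219, 157, 46, 42], 0.81), ([248, 200, 43, 46], 0.58)]
outfeed [([183, 56, 110, 197], 0.97)]
```

```bash
cat >> h.py <<'E'
def Rtilt(yaw,t):
    return Rt(yaw)*R.from_euler('y',-t,degrees=True)
E
python3 - <<'E'
from c import *
w8=pickle.load(open('w8.pkl','rb'))
print(proj(w8,[.605,.003,.018]),proj(w8,[.609,-.067,.064]),proj(w8,[.421,-.184,.005]),proj(w8,[.402,-.116,.014]),proj(w8,[.469,-.134,.014]))
u=proj(w8,[.605,.003,.018]).astype(int)
try: do('ledge',[(w7,(243,92,46,50)),(w8,(int(u[0]-28),int(u[1]-28),56,56))],.018)
except Exception as e: print(e)
for n,p,z in [('dA',[.402,-.116,.014],.014),('dB',[.469,-.134,.014],.014)]:
    u=proj(w8,p).astype(int); do(n,[(w2,(190,165,41,46) if n=='dA' else (231,178,44,40)),(w8,(int(u[0]-26),int(u[1]-26),52,52))],z)
b=w8['pixels'].max(2)<60; u=proj(w8,[.421,-.184,.005]).astype(int); bb,c,st=blob(b,(int(u[0]-24),max(0,int(u[1]-24)),48,48)); print('pad',c,st.tolist(),onz(w8,*c,.005).round(4))
for p in [(150,0),(170,65),(255,35),(325,0)]: print('scope edge @.2',onz(w7,*p,.2).round(3),'@0.03',onz(w7,*p,.03).round(3))
print('tilt z',Rtilt(92.7,12).as_matrix().round(3).tolist())
print(row([.59,-.05,.24],Rt(92.7)))
cv2.imwrite('pics/w8c.png',cv2.resize(cv2.imread('pics/w8.png')[0:260,150:470],None,fx=2,fy=2))
E
```

```text
[268.24877661 222.22288344] [240.47691654 179.35749989] [338.60049168  45.09037491] [373.64011301  82.61240311] [320.48001449  92.40042201]
ledge [265.3 118.2] [35.3 36.1] [0.6053 0.0028 0.018 ]
ledge [268.1 221. ] [33.8 36.3] [0.6044 0.0013 0.018 ]
  TRI [0.6058 0.0028 0.0082] [0.0001 0.0001]
dA [210.8 186.4] [29.8 33.2] [ 0.4013 -0.1156  0.014 ]
dA [372.5  83. ] [37.5 42.9] [ 0.4035 -0.1161  0.014 ]
  TRI [ 0.3998 -0.1178  0.0046] [0.0002 0.0002]
dB [252.6 197.2] [30.1 32.4] [ 0.469  -0.1334  0.014 ]
dB [319.   92.3] [36.5 38.7] [ 0.4707 -0.1349  0.014 ]
  TRI [ 0.4688 -0.1367  0.004 ] [0.0004 0.0004]
pad [339.70076923  44.08769231] [320, 24, 40, 44, 1300] [ 0.4192 -0.1846  0.005 ]
scope edge @.2 [0.515 0.073 0.2  ] @0.03 [0.455 0.136 0.03 ]
scope edge @.2 [0.528 0.034 0.2  ] @0.03 [0.477 0.063 0.03 ]
scope edge @.2 [0.587 0.056 0.2  ] @0.03 [0.586 0.104 0.03 ]
scope edge @.2 [0.632 0.079 0.2  ] @0.03 [0.67  0.147 0.03 ]
tilt z [[-0.046, 0.999, 0.01], [0.977, 0.047, -0.208], [-0.208, 0.0, -0.978]]
[0.059, -0.05, -0.033, -0.088, 0.038, 0.845]
```

View pics/w8c.png

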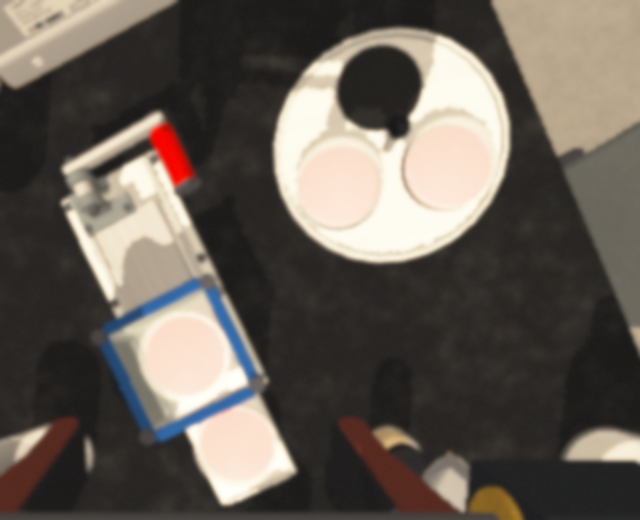

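Emit:
step_arm --deltas '[[[0.06, -0.05, -0.13, -0.088, 0.038, 0.845], [0.06, -0.05, -0.13, -0.088, 0.038, 0.845], [0.06, -0.05, -0.13, -0.088, 0.038, 0.845], [0.06, -0.05, -0.13, -0.088, 0.038, 0.845], [0.06, -0.05, -0.13, -0.088, 0.038, 0.845], [0.06, -0.05, -0.13, -0.088, 0.038, 0.845], [0.06, -0.05, -0.13, -0.088, 0.038, 0.845], [0.06, -0.05, -0.13, -0.088, 0.038, 0.845], [0.06, -0.05, -0.13, -0.088, 0.038, 0.845], [0.06, -0.05, -0.13, -0.088, 0.038, 0.845], [0.06, -0.05, -0.13, -0.088, 0.038, 0.845], [0.06, -0.05, -0.13, -0.088, 0.038, 0.845]]]'

```text
time: 17.27
ee_pos: [0.5887, -0.0442, 0.2688]
eef_rot: [-0.021, 0.18, 0.982, -0.058]
wrist_force: [0.2, 0.2, 0.2]
grip_width: 0.0789
gripper_force: 0.0
```

```bash
python3 - <<'E'
from h import *
s=manip.state();print(s['time'],s['ee_pos'],s['q'],s['wrist_force'],rot().as_matrix().round(3).tolist())
print(row([.60,-.03,.20],Rtilt(92.7,8)))
E
```

```text
17.2667 [ 0.58871802 -0.04417376  0.26876936] [-0.03760786  0.35263265  1.62928964 -0.11684921  1.22051762 -1.20151203] [0.18026695 0.23619999 0.20063955] [[-0.934, 0.352, -0.062], [0.357, 0.928, -0.107], [0.02, -0.122, -0.992]]
[-0.023, 0.085, 0.22, -0.012, -0.022, 0.371]
```

Emit:
step_arm --deltas '[[[-0.023, 0.085, 0.22, -0.012, -0.022, 0.371], [-0.023, 0.085, 0.22, -0.012, -0.022, 0.371], [-0.023, 0.085, 0.22, -0.012, -0.022, 0.371], [-0.023, 0.085, 0.22, -0.012, -0.022, 0.371], [-0.023, 0.085, 0.22, -0.012, -0.022, 0.371], [-0.023, 0.085, 0.22, -0.012, -0.022, 0.371], [-0.023, 0.085, 0.22, -0.012, -0.022, 0.371], [-0.023, 0.085, 0.22, -0.012, -0.022, 0.371], [-0.023, 0.085, 0.22, -0.012, -0.022, 0.371], [-0.023, 0.085, 0.22, -0.012, -0.022, 0.371], [-0.023, 0.085, 0.22, -0.012, -0.022, 0.371]]]'

```text
time: 18.18
ee_pos: [0.5997, -0.0299, 0.1999]
eef_rot: [0.05, 0.687, 0.723, -0.049]
wrist_force: [0.2, 0.0, -0.1]
grip_width: 0.079
gripper_force: 0.0
```

```bash
python3 - <<'E'
from h import *
s=manip.state();print(s['time'],s['ee_pos'],s['q'],s['wrist_force'],rot().as_matrix().round(3).tolist())
G=Rtilt(92.7,8)
for z in (.08,.03,.012): print(row([.6055,.003,z],G))
E
```

```text
18.1833 [ 0.59971352 -0.02992439  0.19992457] [ 0.00235638  0.41453526  1.71097547 -0.16488022  1.01739787  0.03835897] [ 0.15630518  0.0297724  -0.07688752] [[-0.051, 0.999, 0.005], [0.989, 0.051, -0.14], [-0.14, -0.002, -0.99]]
[0.163, 0.026, 0.381, -0.0, 0.0, 0.001]
[0.187, 0.026, 0.546, -0.0, 0.0, 0.001]
[0.195, 0.026, 0.605, -0.0, 0.0, 0.001]
```

Emit:
step_arm --deltas '[[[0.144, 0.026, 0.249, 0, 0, 0], [0.144, 0.026, 0.249, 0, 0, 0], [0.144, 0.026, 0.249, 0, 0, 0], [0.163, 0.026, 0.381, 0, 0, 0], [0.175, 0.026, 0.46, 0, 0, 0], [0.187, 0.026, 0.546, 0, 0, 0], [0.192, 0.026, 0.58, 0, 0, 0], [0.195, 0.026, 0.605, 0, 0, 0], [0.195, 0.026, 0.605, 0, 0, 0]]]'

```text
time: 18.93
ee_pos: [0.6048, 0.0032, 0.0114]
eef_rot: [0.05, 0.686, 0.724, -0.05]
wrist_force: [-0.2, 0.2, 0.2]
grip_width: 0.0788
gripper_force: 0.0
```

```bash
python3 - <<'E'
from m import *
s=manip.state();print(s['time'],s['ee_pos'],s['wrist_force'],rot().as_matrix().round(3).tolist())
snap('wrist','w9.png'); sc=snap('side','s9.png')
cv2.imwrite('pics/v9.png',np.hstack([cv2.imread('pics/w9.png')[60:380,80:480],cv2.resize(cv2.imread('pics/s9.png')[140:220,200:300],(400,320))]))
E
```

```text
18.9333 [0.60477707 0.00323317 0.01141632] [-0.20069716  0.23891751  0.24646659] [[-0.054, 0.999, 0.004], [0.989, 0.054, -0.14], [-0.14, -0.004, -0.99]]
```

View pics/v9.png

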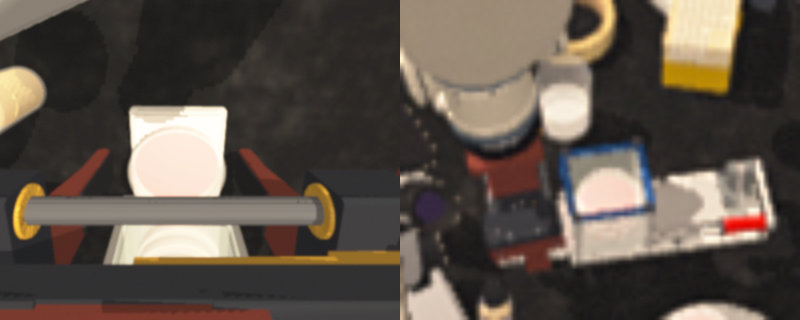

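Emit:
step_arm --deltas '[[[0, 0, 0, 0, 0, 0], [0, 0, 0, 0, 0, 0], [0, 0, 0, 0, 0, 0], [0, 0, 0, 0, 0, 0], [0, 0, 0, 0, 0, 0]]]' --claw 1

```text
time: 19.45
ee_pos: [0.6054, 0.0039, 0.0127]
eef_rot: [0.051, 0.686, 0.724, -0.049]
wrist_force: [-1.8, 0.2, 6.9]
grip_width: 0.0578
gripper_force: 30.0
```

```bash
python3 - <<'E'
from h import *
s=manip.state();print(s['time'],s['ee_pos'],s['grip_width'],s['wrist_force'])
G=Rtilt(92.7,8);p=s['ee_pos']
for z in (.03,.15): print(row([p[0],p[1],z]))
print(row([.51,-.08,.16],Rtilt(84,8)),row([.42,-.184,.13],Rtilt(74.3,8)))
E
```

```text
19.45 [0.60538261 0.00388989 0.0126913 ] 0.057791216360482955 [-1.80591707  0.16347247  6.93499514]
[-0.008, -0.0, -0.057, 0.0, 0.0, 0.0]
[-0.064, -0.001, -0.453, 0.0, 0.0, 0.0]
[-0.328, -0.333, -0.449, 0.007, 0.0, 0.05] [-0.641, -0.652, -0.303, 0.014, 0.0, 0.104]
```

Emit:
step_arm --deltas '[[[0, 0, 0, 0, 0, 0], [0, 0, 0, 0, 0, 0], [0.001, 0, 0.006, 0, 0, 0], [0.001, 0, 0.006, 0, 0, 0]]]' --claw 0.2

```text
time: 19.78
ee_pos: [0.6045, 0.0039, 0.0095]
eef_rot: [0.05, 0.686, 0.724, -0.05]
wrist_force: [-0.1, 0.0, 0.3]
grip_width: 0.0702
gripper_force: 0.0
```

Emit:
step_arm --deltas '[[[0, 0, 0, 0, 0, 0], [0, 0, 0, 0, 0, 0], [0, 0, 0, 0, 0, 0], [0, 0, 0, 0, 0, 0], [0, 0, 0, 0, 0, 0]]]' --claw 1

```text
time: 20.2
ee_pos: [0.6047, 0.0039, 0.0098]
eef_rot: [0.05, 0.686, 0.724, -0.049]
wrist_force: [0.3, 0.2, -1.0]
grip_width: 0.0581
gripper_force: 30.0
```

Emit:
step_arm --deltas '[[[-0.002, 0, -0.012, 0, 0, 0], [-0.005, 0, -0.033, 0, 0, 0], [-0.012, 0, -0.08, 0, 0, 0], [-0.025, 0, -0.17, 0, 0, 0], [-0.038, 0, -0.27, 0, 0, 0], [-0.05, 0, -0.36, 0, 0, 0], [-0.063, 0, -0.44, 0, 0, 0], [-0.064, 0, -0.46, 0, 0, 0], [-0.064, 0, -0.46, 0, 0, 0]]]'

```text
time: 20.95
ee_pos: [0.6067, 0.0044, 0.1524]
eef_rot: [0.052, 0.686, 0.724, -0.047]
wrist_force: [0.4, 0.1, -1.2]
grip_width: 0.0579
gripper_force: 30.0
```

```bash
python3 - <<'E'
from c import *
s=manip.state();print(s['time'],s['ee_pos'],s['grip_width'],s['wrist_force'],s['q'])
w=snap('wrist','w10.png');pickle.dump(w,open('w10.pkl','wb'))
print([(np.round(r['rect']).astype(int).tolist(),round(r['conf'],2)) for r in manip.find_in('stack_dish_1','wrist')][:4])
z=s['ee_pos'][2]; t=s['ee_pos']+[0,0,.0]; print('expect',proj(w,s['ee_pos']+np.array([0,0,.006])))
try:
  c,ax=pink(w,(190,180,120,85));print(c,ax,onz(w,*c,z+.004))
except Exception as e: print(e)
w9=dict(w);w9['pixels']=cv2.cvtColor(cv2.imread('pics/w9.png'),cv2.COLOR_BGR2RGB)
c,ax=pink(w9,(190,180,120,75));print('before',c,ax)
print(row([.50,-.09,.15],Rtilt(84,8)),row([.43,-.17,.13],Rtilt(76,8)),row([.4205,-.1847,.10],Rtilt(74.3,8)))
E
```

```text
20.95 [0.60673828 0.00440481 0.15238681] 0.0578508087263441 [ 0.35247625  0.12678455 -1.24732143] [ 0.05913298  0.48497789  1.72536482 -0.17472441  0.93658674  0.10902198]
[([205, 185, 96, 73], 0.94)]
expect [254.7269903  230.51904962]
[251.45077515 232.85362244] (62.01179504394531, 80.54198455810547) [0.60482605 0.00136782 0.15638681]
before [255.87870789 226.34373474] (64.63156127929688, 80.42230224609375)
[-0.292, -0.365, 0.039, 0.006, 0.0, 0.05] [-0.534, -0.613, 0.141, 0.012, 0.0, 0.094] [-0.566, -0.647, 0.247, 0.014, 0.0, 0.104]
```

Emit:
step_arm --deltas '[[[-0.08, -0.1, 0.0, 0.002, 0, 0.015], [-0.18, -0.22, 0.02, 0.004, 0, 0.03], [-0.29, -0.36, 0.039, 0.006, 0, 0.05], [-0.41, -0.48, 0.08, 0.009, 0, 0.07], [-0.5, -0.57, 0.12, 0.012, 0, 0.09], [-0.55, -0.63, 0.18, 0.014, 0, 0.104], [-0.563, -0.65, 0.22, 0.014, 0, 0.104], [-0.563, -0.65, 0.247, 0.014, 0, 0.104], [-0.563, -0.65, 0.247, 0.014, 0, 0.104], [-0.563, -0.65, 0.247, 0.014, 0, 0.104]]]'

```text
time: 21.88
ee_pos: [0.4199, -0.1833, 0.0992]
eef_rot: [0.041, 0.795, 0.602, -0.057]
wrist_force: [0.6, -0.1, -0.6]
grip_width: 0.0582
gripper_force: 30.0
```

```bash
python3 - <<'E'
from c import *
s=manip.state();print(s['time'],s['ee_pos'],s['grip_width'],s['wrist_force'],rot().as_matrix().round(3).tolist())
w=snap('wrist','w11.png');pickle.dump(w,open('w11.pkl','wb'))
print([(np.round(r['rect']).astype(int).tolist(),round(r['conf'],2)) for r in manip.find_in('stack_dish_1','wrist')][:5])
z=s['ee_pos'][2]
for n,p in [('hand',s['ee_pos']+np.array([0,0,.005])),('dA',[.4,-.117,.012]),('dB',[.469,-.136,.012])]:
    u=proj(w,p).astype(int);print(n,u)
    try:
        b=(max(0,int(u[0]-45)),max(0,int(u[1]-45)),90,90 if n!='hand' else 70); c,ax=pink(w,b);print(c,ax,[onz(w,*c,q).round(4) for q in ((.012,) if n!='hand' else (z+.004,z+.009))])
    except Exception as e: print(e)
E
```

```text
21.8833 [ 0.41988095 -0.18331578  0.09917391] 0.058182331990406407 [ 0.6350427  -0.13523166 -0.58945383] [[0.269, 0.962, -0.04], [0.953, -0.272, -0.134], [-0.14, -0.002, -0.99]]
[([208, 187, 92, 69], 0.85), ([485, 0, 25, 10], 0.75), ([401, 2, 110, 187], 0.4)]
hand [254 229]
[253.97201538 228.40452576] (67.26007843017578, 86.02042388916016) [array([ 0.4194, -0.183 ,  0.1032]), array([ 0.4203, -0.1801,  0.1082])]
dA [211 115]
[212.7613678  113.76039886] (59.568992614746094, 64.15824890136719) [array([ 0.4013, -0.1157,  0.012 ])]
dB [294 115]
[294.59579468 113.00621796] (59.736061096191406, 64.12034606933594) [array([ 0.4696, -0.1343,  0.012 ])]
```

```bash
python3 - <<'E'
from c import *
w=pickle.load(open('w11.pkl','rb')); ez=.0992
tx=np.array([.269,.953])/np.hypot(.269,.953); ty=np.array([tx[1],-tx[0]])
def ext(b,z,rows):
    P=[]
    for v in range(*rows):
        u=np.flatnonzero(b[v])
        if len(u): P+= [onz(w,u[0],v,z)[:2],onz(w,u[-1]+1,v,z)[:2]]
    P=np.array(P); A=np.c_[2*P,np.ones(len(P))]; k=np.linalg.lstsq(A,(P**2).sum(1),rcond=None)[0]
    return k[:2],np.sqrt(k[2]+k[:2]@k[:2])
m=masks(w)['pink']
for n,bx,z in [('dA',(170,70,84,84),.012),('dB',(254,70,84,84),.012),('hand',(200,180,110,90),ez-.0015+.008)]:
    b,c,st=blob(m,bx); print(n,st.tolist(),[ (v,int(b[v].sum())) for v in range(st[1],st[1]+st[3],6)])
    r1=st[1]+st[3]-1 if n!='hand' else 232
    c,r=ext(b,z,(st[1]+1,r1)); print('   circle',c.round(4),r.round(4), 'tool offs' , ((c-np.array([.4199,-.1833]))@tx).round(4),((c-np.array([.4199,-.1833]))@ty).round(4))
E
```

```text
dA [182, 83, 63, 63, 3014] [(83, 9), (89, 38), (95, 50), (101, 56), (107, 60), (113, 63), (119, 61), (125, 58), (131, 51), (137, 40), (143, 22)]
   circle [ 0.4014 -0.1168] 0.0266 tool offs 0.0589 -0.0359
dB [264, 83, 62, 62, 3017] [(83, 16), (89, 40), (95, 51), (101, 57), (107, 60), (113, 62), (119, 61), (125, 57), (131, 50), (137, 39), (143, 18)]
   circle [ 0.4697 -0.1354] 0.0265 tool offs 0.0596 0.0349
hand [212, 195, 85, 62, 4374] [(195, 7), (201, 50), (207, 66), (213, 77), (219, 83), (225, 85), (231, 85), (237, 83), (243, 77), (249, 69), (255, 57)]
   circle [ 0.4191 -0.1852] 0.0272 tool offs -0.0021 -0.0003
```

Emit:
step_arm --deltas '[[[0.009, 0, 0.066, 0, 0, 0], [0.018, 0, 0.132, 0, 0, 0], [0.028, 0, 0.2, 0, 0, 0], [0.035, 0, 0.25, 0, 0, 0], [0.039, 0, 0.28, 0, 0, 0], [0.041, 0, 0.294, 0, 0, 0], [0.0425, 0, 0.302, 0, 0, 0], [0.043, 0, 0.306, 0, 0, 0], [0.043, 0, 0.306, 0, 0, 0]]]'

```text
time: 22.73
ee_pos: [0.4205, -0.1839, 0.0078]
eef_rot: [0.043, 0.795, 0.602, -0.056]
wrist_force: [0.1, -0.5, -0.3]
grip_width: 0.0582
gripper_force: 30.0
```

```bash
python3 - <<'E'
from c import *
s=manip.state();print(s['time'],s['ee_pos'],s['grip_width'],s['wrist_force'])
E
```

```text
22.7333 [ 0.42047827 -0.18386885  0.00783962] 0.058163183707429726 [ 0.07935399 -0.48364393 -0.34817098]
```

Emit:
step_arm --deltas '[[[0.0003, 0, 0.002, 0, 0, 0], [0.0005, 0, 0.0035, 0, 0, 0], [0.0005, 0, 0.0035, 0, 0, 0], [0.0005, 0, 0.0035, 0, 0, 0]]]'

```text
time: 23.07
ee_pos: [0.42, -0.184, 0.0066]
eef_rot: [0.043, 0.795, 0.602, -0.056]
wrist_force: [0.3, -0.3, 0.0]
grip_width: 0.0584
gripper_force: 30.0
```

Emit:
step_arm --deltas '[[[0.0002, 0, 0.0015, 0, 0, 0], [0.0003, 0, 0.003, 0, 0, 0], [0.0003, 0, 0.003, 0, 0, 0], [0.0003, 0, 0.003, 0, 0, 0]]]'

```text
time: 23.4
ee_pos: [0.42, -0.184, 0.0057]
eef_rot: [0.043, 0.795, 0.602, -0.056]
wrist_force: [-0.6, 1.3, 4.4]
grip_width: 0.0579
gripper_force: 30.4
```

Emit:
step_arm --deltas '[[[0, 0, 0, 0, 0, 0], [0, 0, 0, 0, 0, 0], [0, 0, 0, 0, 0, 0], [-0.002, 0, -0.015, 0, 0, 0], [-0.007, 0, -0.05, 0, 0, 0], [-0.014, 0, -0.1, 0, 0, 0], [-0.03, 0, -0.2, 0, 0, 0], [-0.045, 0, -0.32, 0, 0, 0], [-0.06, 0, -0.44, 0, 0, 0], [-0.08, 0, -0.58, 0, 0, 0], [-0.09, 0, -0.65, 0, 0, 0], [-0.09, 0, -0.65, 0, 0, 0]]]' --claw 0.24

```text
time: 24.4
ee_pos: [0.4229, -0.1841, 0.2079]
eef_rot: [0.046, 0.796, 0.602, -0.054]
wrist_force: [1.1, -0.2, -0.4]
grip_width: 0.067
gripper_force: 0.0
```

```bash
python3 - <<'E'
from c import *
s=manip.state();print(s['time'],s['ee_pos'],s['grip_width'],s['wrist_force'])
w=snap('wrist','w12.png');sd=snap('side','s12.png')
for cam in ('wrist','side'):
  for t in ['stack_dish_1','carrier','grip']: print(cam,t,[(np.round(r['rect']).astype(int).tolist(),round(r['conf'],2)) for r in manip.find_in(t,cam)][:5])
m=masks(w)['pink']
for p in ([.4014,-.117,.012],[.4697,-.1354,.012],[.4193,-.1845,.012]):
    u=proj(w,p).round(0).astype(int);print(u)
    try:
        c,ax=pink(w,(int(u[0]-24),int(u[1]-24),48,48));print(c,ax,onz(w,*c,.012).round(4))
    except Exception as e: print(e)
E
```

```text
24.4 [ 0.42288019 -0.18406945  0.20787954] 0.06699800546502038 [ 1.05026966 -0.16399252 -0.358597  ]
wrist stack_dish_1 [([228, 130, 45, 45], 0.81), ([384, 0, 52, 36], 0.74), ([344, 2, 128, 156], 0.53), ([192, 55, 118, 121], 0.43)]
wrist carrier [([189, 57, 116, 121], 0.76)]
wrist grip [([360, 105, 75, 49], 0.91)]
side stack_dish_1 [([283, 229, 16, 15], 0.51), ([258, 215, 40, 39], 0.22)]
side carrier [([257, 214, 41, 38], 0.61), ([282, 227, 21, 20], 0.41)]
side grip []
[221 104]
[221.18821716 103.77250671] (41.98617172241211, 44.828773498535156) [ 0.4012 -0.1163  0.012 ]
[278 104]
[277.97140503 103.07350159] (42.78573989868164, 43.970252990722656) [ 0.4694 -0.1347  0.012 ]
[250 151]
[250.42662048 150.60824585] (38.52098846435547, 39.856292724609375) [ 0.4197 -0.1834  0.012 ]
```

```bash
python3 - <<'E'
from c import *
w=snap('wrist')
g=w['pixels'].astype(int)
for (u,v) in [(221,104),(278,103),(250,150)]:
    print('row',[tuple(g[v,x]) for x in range(u-28,u+29,4)]); print('col',[tuple(g[y,u]) for y in range(v-28,v+29,4)])
b,c,st=blob(masks(w)['red'],(350,95,100,70)); print('red',c,st.tolist(),'exp folded',proj(w,[.566,-.192,.046]),'exp .3rad',proj(w,[.569,-.192,.064]))
E
```

```text
row [(np.int64(51), np.int64(47), np.int64(42)), (np.int64(226), np.int64(213), np.int64(184)), (np.int64(242), np.int64(231), np.int64(208)), (np.int64(238), np.int64(199), np.int64(177)), (np.int64(240), np.int64(200), np.int64(179)), (np.int64(241), np.int64(200), np.int64(179)), (np.int64(242), np.int64(203), np.int64(181)), (np.int64(242), np.int64(202), np.int64(180)), (np.int64(242), np.int64(203), np.int64(182)), (np.int64(242), np.int64(202), np.int64(182)), (np.int64(242), np.int64(202), np.int64(181)), (np.int64(242), np.int64(202), np.int64(181)), (np.int64(242), np.int64(202), np.int64(181)), (np.int64(242), np.int64(202), np.int64(180)), (np.int64(229), np.int64(215), np.int64(187))]
col [(np.int64(248), np.int64(241), np.int64(222)), (np.int64(247), np.int64(240), np.int64(221)), (np.int64(243), np.int64(213), np.int64(191)), (np.int64(243), np.int64(211), np.int64(189)), (np.int64(243), np.int64(208), np.int64(186)), (np.int64(242), np.int64(206), np.int64(184)), (np.int64(242), np.int64(202), np.int64(182)), (np.int64(242), np.int64(202), np.int64(180)), (np.int64(24
[... 2587 characters left out ...]
)), (np.int64(244), np.int64(217), np.int64(194)), (np.int64(243), np.int64(210), np.int64(187)), (np.int64(243), np.int64(207), np.int64(186)), (np.int64(243), np.int64(205), np.int64(183)), (np.int64(242), np.int64(203), np.int64(181)), (np.int64(241), np.int64(200), np.int64(179)), (np.int64(240), np.int64(200), np.int64(179)), (np.int64(239), np.int64(197), np.int64(176)), (np.int64(238), np.int64(194), np.int64(173)), (np.int64(234), np.int64(195), np.int64(174)), (np.int64(232), np.int64(218), np.int64(192)), (np.int64(161), np.int64(150), np.int64(130))]
red [380.20556745 132.46252677] [371, 115, 20, 35, 467] exp folded [380.62451335 132.73444302] exp .3rad [390.7551028  135.08568558]
```

```bash
python3 -c "
from workcell import manip
print(manip.close_job())"
```

```text
the job is handed in; nothing more can be done
None
```

The lowest dish is out of the magazine and upright on the carrier's empty pad, about 1 mm from its middle; the slide is fully back, the handle is folded down and locked, and the job was handed in at about 24.5 s of the 58 s. One doubt: during a mistaken half turn of the wrist, joint 6 was driven to its range limit and read -2.5408 against -2.54, which could be judged as passing its range.

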